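Load a vial reader and bring its stuck carriage home

ROBOT

A 7-joint arm with a two-finger parallel gripper is mounted at the origin on a cart in front of the work surface, level with it; the furniture and walls round the work are solid. World frame = base frame: x ahead of the robot, y to its left, z up, the work surface at z = 0. Lengths are in m, angles in rad, forces in N, time in s.
With the tool pointing down it reaches from about 0.4 to 0.875 m from the base axis. Payload 19.3 kg.
Tool frame: the origin (TCP) lies where the fingers leave the gripper's body, on its centre line; the fingertips stand bot.tip_reach ahead of it and the grasp point (between the pads) lies 54 mm ahead of it (bot.tip_reach is the distance from the TCP to the fingertips, in m); z points along the fingers, y is the line along which they close (so a half turn about z gives the same grasp; the last joint's range is limited). The gripper opens to 85 mm and grips with 20 to 120 N. Pads are 22 mm wide; open, the fingers measure 114 mm over their backs; the gripper's body (76 mm by 85 mm) begins 54 mm behind the grasp point. The pads swing forward as they close: fully open they stand 13 mm farther back than shut.
Start: joints at [-1.409, 0.521, -0.036, 1.599, 0.021, 1.021, -0.113], TCP at [0.144, 0.608, 0.304] pointing down, gripper open.
Joint ranges: [-2.91, 2.91], [-0.3, 2.13], [-1.5, 1.42], [0.17, 2.43], [-1.26, 4.41], [0.16, 1.93], [-2.52, 2.52]. Speed limits (rad/s): [1.89, 1.89, 2.39, 2.39, 3.01, 3.01, 3.01].

INTERFACE

Orientations are given as [roll, pitch, yaw] about the fixed x, y, z axes, in that order (R = Rz(yaw) Ry(pitch) Rx(roll)).
In Python, from workcell import bot gives the robot as it stands. The module is installed in compiled form; this text tells all that it offers.
- The arm moves only by the shell command python3 -m jog 'ROWS' [FORCE]. ROWS is JSON, a list that holds one entry, the list of rows, each a list of 7 numbers: the shift along the tool's x, y, z in mm, then the turn, a rotation vector about the tool's x, y, z in rad, then the opening, from 0 (shut) to 1 (fully open). In form: [[[tx, ty, tz, wx, wy, wz, fingers], ...]]. A call has 1 to 5 rows; each row shifts and turns the commanded pose from where the row before left it, along the tool's axes as they then stand; what a row does not reach is not made up. A row lasts 1/10 s, in which the tool goes at most 50 mm and 8.59 degrees, less where a joint would pass 70% of its speed; a pose out of reach is approached as far as the arm can. A call is refused whole if a number of a shift passes 50 or a number of a turn 0.15, either way. A call with a gripper value outside its range is refused whole. The fingers move at their own pace and stop on an object; FORCE is the grip in N (left out, the last holds). Time passes only in rows, so rows that do not move let the fingers close. It gives the time, the measured TCP pose, the force, the opening and the grip force at its end, in the units of the state.
- bot.observe(): the state, without advancing time (a new reading comes with each control period).
- bot.grab_frame(name): name is "side" or "top"; returns a dict with "img" (420x560x3 uint8, red, green, blue), "intrinsics" (3x3 intrinsics, pixels), "R" (3x3) and "t" (3): a world point X has camera coordinates R X + t. Camera axes: x right, y down, z forward; pixel columns grow to the right and rows downward; lengths in m; the calibration is good to about 2 mm. A picture is of the moment at which its call begins. There is no depth.
- bot.job_done(): hands the job in; it is judged then, once.
Trained networks look in a picture, given as the dict that the camera call returned (one of the last four; its "shot" number tells which), for a name from the list of things; names that differ only in an ending like _2 or _b are one class to them, and where a whole thing is asked for, a point or a joint stands for the part that bears it (a point fixed in the world has none). Each returns a list of dicts, best first, with "conf" (0 to 1); they miss things now and then, are a little off and sometimes report something else, mostly with a low value. They report only what shows in the picture. A call takes as long as a camera call. They do not tell look-alikes from the thing itself.
- bot.trace(query, picture): "region" (420x560 bool, what is visible of it).
- bot.spot_point(query, picture): "xyz" ([x, y, z] in m, in world coordinates, good to about 4 mm: a listed point, or the origin of a listed thing).
The state is a dict: "clock": time; "qpos": joint angles; "qd": joint speeds; "joint_efforts": joint torques, N m; "position": TCP position; "tool_rot": TCP orientation; "force": force on the tool from outside, world axes, zero at the start; "moment": the same for the moment, N m; "grip_width": finger opening in m; "finger_force": force on a finger pad.
Only numpy, scipy, OpenCV 4.12 (cv2) and the standard library are available. Lean on these libraries where they do the work, as an engineer would, in place of code of your own. Each camera call takes 0.05 s, during which the arm holds its last target. There are 200 camera calls.

TASK

Stand the black-capped vial in the cup of the vial reader's sample carriage, then push the carriage by its orange paddle into the chamber. It is stuck at first: ease it along with closed fingers until it breaks free, then bring it gently up against the stop hidden inside, so that it is fully home and the vial still stands in its cup, never pushing it harder than 20 N. Leave the other vials, the beaker and the timer where they are.

Things in the scene. Friction and masses are not known exactly. Their poses are not given: they have to be found in the camera images.
- reader: Vial reader, fixed to the worktop: aluminium base plate 375 x 104 mm, 8 mm high, with two guide rods, and a white chamber 106 mm wide at one end whose roof top lies 98 mm above the worktop. Origin on the worktop, on the rail's centre line; its x axis runs along the rail in the direction in which the carriage is pushed, z up. The chamber spans x = -20 to +160 mm and is open at x = -20 mm; the base spans x = -215 to +160 mm. Its yaw differs from start to start.
- cup (a point): Middle of the flat floor of the cup in the carriage's blue block (56 x 56 mm). Round hole 32 mm wide with a 3 mm chamfer, 18 mm deep: its floor lies 18 mm and its rim 36 mm above the worktop. Moves with the carriage; axes parallel to the reader's.
- paddle (a point): Middle of the back face (the face to push, looking away from the chamber) of the orange upright paddle of the carriage: 44 mm wide across the rail, 14 mm thick, from 17 to 83 mm above the worktop; this point lies 62 mm above the worktop and 117 mm behind the cup's axis. Behind it there is free air over the base plate; the rods' end blocks there are only 19 mm high.
- carriage (a joint): Travel of the carriage along the reader's +x, in m: starts between 0 and 0.015 (cup outside the chamber). Because of a friction shoe it is stuck, and needs a steady push of about 9 to 16 N, up to a value of about 0.05; there it breaks free and runs on with about 4 N. The hidden stop meets it somewhere between 0.11 and 0.15, not known beforehand. Nothing drives it back.
- trip_pin (a joint): Small red pin on the hidden stop inside the chamber, in m: 0 untouched, 0.004 pushed fully in, where the stop is solid. The carriage's front meets it, pushes it in with about 2 N more than running needs, then comes up hard. It stays where it was pushed.
- black_vial_mid (a point): The vial with the BLACK screw cap, 27 mm in diameter, 59 mm high, 22 g: centre of the vial, half-way up (29.5 mm over its underside). Stands upright on the worktop; glass below, cap in the top 14 mm.
- white_vial_1_mid (a point): A like vial with a white cap, centre half-way up. Bystander; the three vials change places.
- white_vial_2_mid (a point): Another like vial with a white cap, centre half-way up. Bystander.
- beaker: Small empty clear beaker, 45 mm wide, 60 mm high; origin under its middle. Bystander.
- timer: White bench timer with coloured keys, lying left of the reader, 62 x 66 x 20 mm; origin under its middle. Bystander.
Not all that is in view belongs to the job. Leave any brown or red look-alike of the part that bears black_vial_mid alone.

How it is judged:
By the outcome, as a careful person would: the job done as asked, in the order asked, and still so for the second after the job is handed in, with the robot touching nothing.
It also fails if it takes over 72 s, if anything falls off the work surface, if the arm or the gripper's body presses on something with over 40 N, if the wrist force passes 120 N, or if a joint passes its speed limit or range.

## Working session

There is one attempt and no reset: what is moved stays moved. The work goes in short steps, Python scripts to look and compute and a shell command to move; the robot and the scene stay as the last step left them, time stands still between calls to the robot, and variables do not carry over. Pictures are saved under pics/ and viewed, at most 10 in all, crops included, and the job is handed in when it is done.

```bash
mkdir -p pics
cat > h.py <<'E'
import numpy as np, cv2
from workcell import bot
from scipy.spatial.transform import Rotation as Ro
def save(p,n): cv2.imwrite('pics/'+n+'.png',p['img'][:,:,::-1])
def pix(p,X):
    c=p['R']@np.array(X)+p['t']; u=p['intrinsics']@c; return (u[:2]/u[2]).round(1)
def onz(p,uv,z):
    d=p['R'].T@np.linalg.solve(p['intrinsics'],[uv[0],uv[1],1]); o=-p['R'].T@p['t']
    return (o+d*(z-o[2])/d[2]).round(4)
def rot(s=None):
    s=s or bot.observe(); t=np.array(s['tool_rot']); return t if t.shape==(3,3) else Ro.from_euler('xyz',t).as_matrix()
E
python3 - <<'E'
from h import *
s=bot.observe(); print({k:np.round(v,3).tolist() for k,v in s.items()}, bot.tip_reach)
for n in ("side","top"):
    p=bot.grab_frame(n); save(p,n+'0')
    for q in ("reader","cup","paddle","black_vial_mid","beaker","timer"):
        print(n,q,[(np.round(d['xyz'],3).tolist(),round(d['conf'],2),pix(p,d['xyz']).tolist()) for d in bot.spot_point(q,p)])
E
```

```text
{'clock': 0.0, 'qpos': [-1.409, 0.522, -0.036, 1.6, 0.021, 1.021, -0.113], 'qd': [-0.002, 0.0, -0.0, -0.003, -0.002, 0.001, 0.0], 'joint_efforts': [0.001, -92.712, 1.981, -36.994, 0.018, 0.008, -0.0], 'position': [0.144, 0.608, 0.303], 'tool_rot': [-3.14, 0.0, 2.91], 'force': [0.922, 0.111, -0.442], 'moment': [0.019, 0.029, 0.033], 'finger_force': 0.0, 'grip_width': 0.085} 0.0726
side reader [([0.568, 0.003, -0.003], 0.67, [293.0, 213.8])]
side cup [([0.468, 0.398, 0.033], 0.62, [300.8, 295.5]), ([0.528, -0.06, 0.015], 0.57, [311.2, 200.2])]
side paddle []
side black_vial_mid [([0.521, 0.285, 0.032], 0.64, [287.1, 259.7]), ([0.55, 0.358, 0.03], 0.6, [264.9, 278.6]), ([0.527, 0.448, 0.033], 0.6, [263.4, 308.0]), ([0.473, 0.334, 0.033], 0.51, [304.7, 275.2])]
side beaker [([0.686, -0.262, -0.003], 0.78, [276.2, 176.5])]
side timer [([0.644, 0.258, 0.001], 0.77, [237.6, 258.1]), ([0.468, -0.164, 0.06], 0.49, [336.5, 175.0])]
top reader [([0.569, 0.0, -0.002], 0.65, [307.0, 223.1])]
top cup [([0.528, -0.06, 0.018], 0.6, [331.7, 235.8])]
top paddle [([0.465, -0.163, 0.061], 0.72, [377.2, 255.8])]
top black_vial_mid [([0.518, 0.281, 0.032], 0.67, [201.4, 245.5]), ([0.524, 0.444, 0.031], 0.5, [138.4, 246.9]), ([0.546, 0.355, 0.029], 0.44, [172.7, 236.5]), ([0.474, 0.331, 0.028], 0.43, [182.4, 264.0])]
top beaker [([0.683, -0.259, 0.001], 0.68, [397.3, 177.5])]
top timer [([0.651, 0.256, 0.002], 0.9, [211.5, 198.2])]
```

View pics/top0.png

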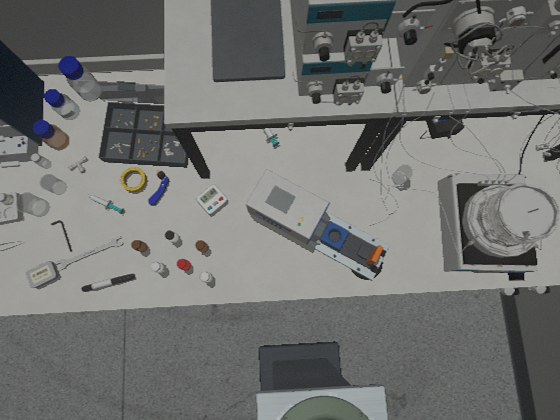

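View pics/side0.png

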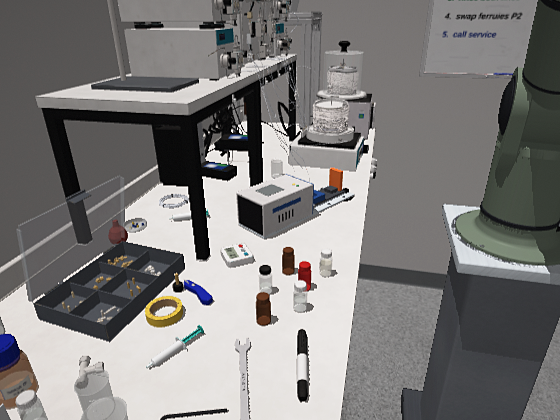

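The top view shows the black-capped vial at about (171,236), with brown vials at (202,245) and (138,246), a red one at (183,265) and white ones at (158,268) and (207,278). The cup is at (332,236) and the paddle at (377,256). The side view agrees, with the black cap at (265,270). I take the vial to be at about (0.548, 0.356) and the rail yaw to be about 58°.

```bash
cat >> h.py <<'E'
def go(x,y,z,yawdeg):
    "remaining shift in tool axes (mm) and rotvec"
    s=bot.observe(); R=rot(s); T=Ro.from_euler('xyz',[np.pi,0,np.radians(yawdeg)]).as_matrix()
    print('t',round(s['clock'],2),'pos',np.round(s['position'],4),'rpy',np.round(s['tool_rot'],3),'F',np.round(s['force'],1),'w',round(s['grip_width'],4),'shift',np.round(1000*R.T@(np.array([x,y,z])-s['position']),1),'rv',np.round(Ro.from_matrix(R.T@T).as_rotvec(),3))
E
python3 -m jog '[[[-45,-15,0,0,0,0,1],[-45,-15,0,0,0,0,1],[-45,-15,0,0,0,0,1],[-45,-15,0,0,0,0,1],[-45,-15,0,0,0,0,1]]]'
python3 -m jog '[[[-45,-15,0,0,0,0,0.6],[-45,-15,0,0,0,0,0.6],[-45,-15,0,0,0,0,0.6],[-40,-15,0,0,0,0,0.6],[0,0,0,0,0,0.14,0.6]]]'
python3 -c "from h import *; go(.548,.3565,.16,134)"
```

```text
clock: 1.2
position: [0.3468, 0.4824, 0.3041]
tool_rot: [3.141, 0.0, 2.91]
force: [0.5, 0.6, 0.1]
grip_width: 0.0854
finger_force: 0.0
clock: 1.7
position: [0.5071, 0.3797, 0.3038]
tool_rot: [-3.141, 0.003, 2.763]
force: [-0.7, -1.3, -0.1]
grip_width: 0.0511
finger_force: 0.0
t 1.7 pos [0.5071 0.3797 0.3038] rpy [-3.141e+00  3.000e-03  2.763e+00] F [-0.7 -1.3 -0.1] w 0.0511 shift [-46.2  -6.3 144. ] rv [-0.     0.003  0.425]
```

```bash
python3 -m jog '[[[-20,-3,0,0,0,0.14,0.6],[-20,-5,0,0,0,0.14,0.6],[0,0,35,0,0,0.14,0.6],[0,0,40,0,0,0,0.6],[0,0,35,0,0,0,0.6]]]'
python3 -c "
from h import *
go(.548,.3565,.16,134)
for n in ('side','top'):
    p=bot.grab_frame(n); save(p,n+'1')
    print([(np.round(d['xyz'],3).tolist(),round(d['conf'],2)) for d in bot.spot_point('black_vial_mid',p)])
    s=bot.observe(); print(pix(p,s['position']+rot(s)[:,2]*.0726),pix(p,[.548,.3565,.0295]))
    c=p['img'][190:310,130:290] if n=='top' else p['img'][190:340,190:390]; cv2.imwrite('pics/c'+n+'1.png',cv2.resize(c,None,fx=4,fy=4,interpolation=cv2.INTER_CUBIC)[:,:,::-1])
"
```

```text
clock: 2.2
position: [0.5342, 0.3607, 0.1924]
tool_rot: [-3.142, 0.0, 2.35]
force: [0.0, 0.1, 0.6]
grip_width: 0.0513
finger_force: 0.0
t 2.2 pos [0.5342 0.3607 0.1924] rpy [-3.142  0.     2.35 ] F [0.  0.1 0.6] w 0.0513 shift [-12.7   6.9  32.4] rv [-0.     0.     0.011]
[([0.524, 0.444, 0.032], 0.69), ([0.522, 0.287, 0.032], 0.67), ([0.473, 0.332, 0.032], 0.67), ([0.548, 0.357, 0.03], 0.6)]
[272.3 242.5] [265.9 278.4]
[([0.517, 0.285, 0.03], 0.69), ([0.547, 0.357, 0.03], 0.54), ([0.472, 0.331, 0.029], 0.42), ([0.567, -0.003, -0.001], 0.3)]
[161.  235.6] [172.3 235.9]
```

View pics/cside1.png

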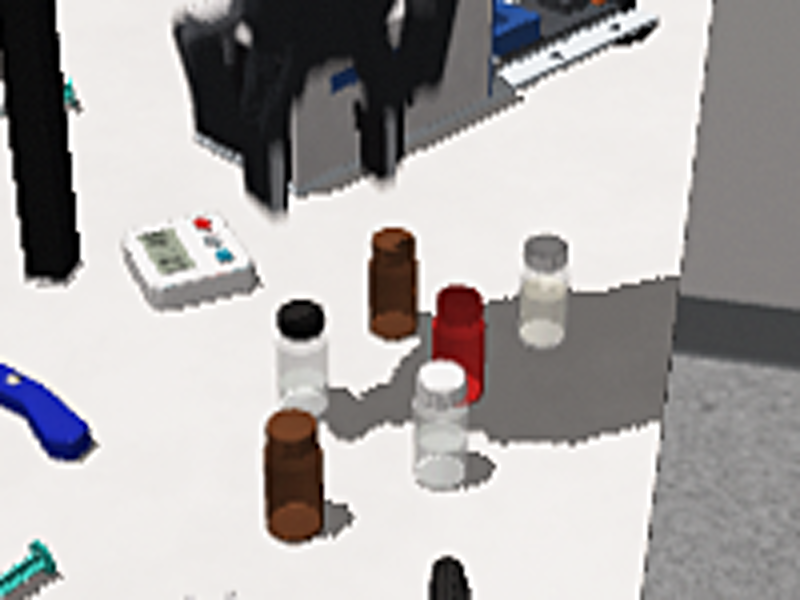

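The gripper hangs above the vials, with its fingertips at crop (275,210) and (385,175). The black-capped vial stands at crop (300,360), and the networks confirm it at (0.548, 0.357).

```bash
python3 -m jog '[[[-12,7,0,0,0,0,0.6],[0,0,0,0,0,0,0.6]]]' >/dev/null
python3 -c "from h import *; go(.548,.357,.101,134)"
```

```text
t 2.6 pos [0.5504 0.3565 0.196 ] rpy [3.138e+00 1.000e-03 2.348e+00] F [0.8 0.4 0.6] w 0.0512 shift [ 2.2 -1.6 95. ] rv [0.003 0.001 0.009]
```

```bash
python3 -m jog '[[[2,-1,25,0,0,0,0.6],[0,0,30,0,0,0,0.6],[0,0,25,0,0,0,0.6],[0,0,13,0,0,0,0.6],[0,0,0,0,0,0,0.6]]]' >/dev/null
python3 -c "from h import *; go(.548,.357,.101,134)"
python3 -m jog '[[[0,0,0,0,0,0,0.2],[0,0,0,0,0,0,0.2],[0,0,0,0,0,0,0.2],[0,0,0,0,0,0,0.2]]]' 25
python3 -c "from h import *; go(.548,.357,.101,134)"
```

```text
t 3.1 pos [0.5456 0.3576 0.1002] rpy [-3.14 -0.    2.35] F [1.  0.4 1.1] w 0.0513 shift [-2.1  1.3 -0.8] rv [-0.001 -0.     0.011]
clock: 3.5
position: [0.5464, 0.3583, 0.1023]
tool_rot: [3.139, 0.0, 2.35]
force: [0.3, 0.3, 7.9]
grip_width: 0.0263
finger_force: 26.2
t 3.5 pos [0.5464 0.3583 0.1023] rpy [3.139 0.    2.35 ] F [0.3 0.3 7.9] w 0.0263 shift [-2.1  0.3  1.3] rv [0.002 0.    0.011]
```

```bash
python3 -m jog '[[[0,0,-15,0,0,0,0.2],[0,0,-40,0,0,0,0.2],[0,0,-40,0,0,0,0.2],[0,0,-40,0,0,0,0.2],[0,0,-20,0,0,0,0.2]]]'
python3 -c "
from h import *
go(.528,-.06,.25,58)
L={}
for k in range(3):
  for n in ('side','top'):
    p=bot.grab_frame(n)
    for q in ('cup','paddle','reader'):
      for d in bot.spot_point(q,p):
        if d['xyz'][1]<.1: L.setdefault(q+n,[]).append(d['xyz'])
for q in L: print(q,np.round(L[q],4).tolist())
s=bot.observe();save(p,'t2'); p=bot.grab_frame('side'); c=p['img'][150:300,190:390]; cv2.imwrite('pics/c2.png',cv2.resize(c,None,fx=4,fy=4,interpolation=cv2.INTER_CUBIC)[:,:,::-1])
"
```

```text
clock: 4.0
position: [0.5464, 0.3581, 0.261]
tool_rot: [3.137, 0.001, 2.349]
force: [0.4, 0.7, 0.0]
grip_width: 0.0263
finger_force: 25.8
t 4.0 pos [0.5464 0.3581 0.261 ] rpy [3.137e+00 1.000e-03 2.349e+00] F [0.4 0.7 0. ] w 0.0263 shift [-284.7 -306.8    9.7] rv [ 0.004 -0.003  1.337]
cupside [[0.5286, -0.0586, 0.0191], [0.5301, -0.062, 0.0193], [0.5328, -0.0603, 0.0196], [0.4656, -0.1659, 0.0597]]
paddleside [[0.4651, -0.1642, 0.0613], [0.4674, -0.1636, 0.0606], [0.4687, -0.1645, 0.0606]]
readerside [[0.5669, 0.0029, -0.0004], [0.5699, 0.0024, 0.0005], [0.5677, 0.0012, -0.0059]]
cuptop [[0.5287, -0.0625, 0.0208], [0.53, -0.061, 0.0178]]
paddletop [[0.4673, -0.1637, 0.0655], [0.4623, -0.1602, 0.0629], [0.4628, -0.1632, 0.0636]]
readertop [[0.5669, -0.0025, -0.0003], [0.5679, -0.0005, -0.002], [0.5676, -0.0029, -0.0001]]
```

View pics/c2.png

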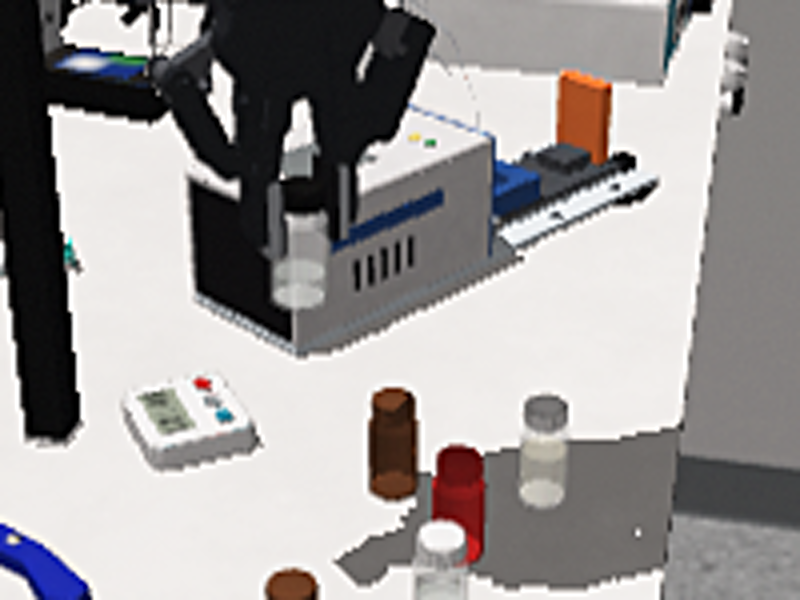

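The vial hangs upright in the fingers, base at crop (300,295), clear of everything else. Next I move it over the cup.

```bash
python3 -m jog '[[[-18,-20,0,0,0,0,0.2],[-30,-32,0,0,0,0,0.2],[-32,-34,0,0,0,0,0.2],[-32,-34,0,0,0,0,0.2],[-32,-34,0,0,0,0,0.2]]]' >/dev/null
python3 -m jog '[[[-32,-34,0,0,0,0,0.2],[-32,-34,0,0,0,0,0.2],[-32,-34,0,0,0,0,0.2],[-25,-27,0,0,0,0,0.2],[-15,-15,0,0,0,0,0.2]]]'>/dev/null
python3 -m jog '[[[0,0,0,0,0,0.12,0.2],[0,0,0,0,0,0.14,0.2],[0,0,0,0,0,0.14,0.2],[0,0,0,0,0,0.14,0.2],[0,0,0,0,0,0.14,0.2]]]'>/dev/null
python3 -m jog '[[[0,0,0,0,0,0.14,0.2],[0,0,0,0,0,0.14,0.2],[0,0,0,0,0,0.14,0.2],[0,0,0,0,0,0.14,0.2],[0,0,0,0,0,0.09,0.2]]]'>/dev/null
python3 -m jog '[[[0,0,0,0,0,0,0.2]]]'
python3 -c "from h import *; go(.5292,-.0618,.18,58)"
```

```text
clock: 7.35
position: [0.5304, -0.0505, 0.2559]
tool_rot: [3.141, 0.0, 1.018]
force: [-1.1, -0.3, -0.2]
grip_width: 0.0262
finger_force: 25.9
t 7.35 pos [ 0.5304 -0.0505  0.2559] rpy [3.141 0.    1.018] F [-1.1 -0.3 -0.2] w 0.0262 shift [-10.2   4.9  75.9] rv [0.    0.    0.006]
```

```bash
python3 -m jog '[[[-10,5,0,0,0,0,0.2],[0,0,25,0,0,0,0.2],[0,0,35,0,0,0,0.2],[0,0,30,0,0,0,0.2],[0,0,0,0,0,0,0.2]]]' >/dev/null
python3 -c "
from h import *
go(.5292,-.0618,.12,58)
ims=[]
for n in ('side','top'):
  p=bot.grab_frame(n)
  for q in ('cup','black_vial_mid','paddle'):
    print(n,q,[np.round(d['xyz'],4).tolist() for d in bot.spot_point(q,p) if d['xyz'][1]<.1])
  u=pix(p,[.529,-.062,.05]).astype(int); print(u)
  c=p['img'][u[1]-50:u[1]+50,u[0]-50:u[0]+50]; ims.append(cv2.resize(c,(400,400),interpolation=cv2.INTER_CUBIC)[:,:,::-1])
cv2.imwrite('pics/c3.png',np.hstack(ims))
"
```

```text
t 7.85 pos [ 0.5278 -0.0627  0.1633] rpy [-3.138e+00  3.000e-03  1.021e+00] F [-0.6  0.3  0.9] w 0.026 shift [ 1.6  0.9 43.3] rv [-0.004  0.003  0.009]
side cup [[0.5281, -0.0619, 0.0158], [0.4659, -0.1663, 0.0592]]
side black_vial_mid [[0.5307, -0.0638, 0.091]]
side paddle [[0.4653, -0.1654, 0.0573]]
[311 188]
top cup [[0.5279, -0.0612, 0.0194]]
top black_vial_mid []
top paddle []
[334 233]
```

View pics/c3.png

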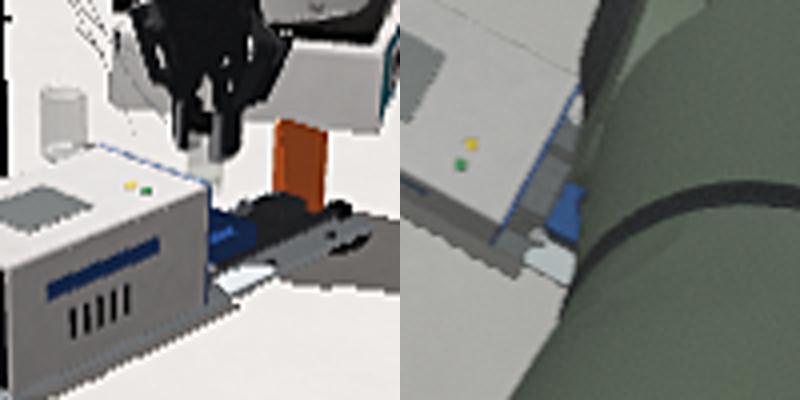

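In the side view (left half) the vial hangs right above the blue block, at crop (205,165). In the top view the arm hides it. I'll lower it in steps and watch the force.

```bash
python3 -m jog '[[[1.5,0.5,10,0,0,0,0.2],[0,0,10,0,0,0,0.2],[0,0,7,0,0,0,0.2],[0,0,0,0,0,0,0.2]]]' >/dev/null
python3 -c "from h import *; go(.5292,-.0618,.12,58)"
python3 -m jog '[[[0,0,3,0,0,0,0.2],[0,0,3,0,0,0,0.2],[0,0,3,0,0,0,0.2],[0,0,0,0,0,0,0.2]]]' >/dev/null
python3 -c "from h import *; go(.5292,-.0618,.12,58)"
```

```text
t 8.65 pos [ 0.5301 -0.061   0.1377] rpy [-3.14e+00  1.00e-03  1.02e+00] F [-0.1  0.2  0.6] w 0.0264 shift [-1.1 -0.4 17.7] rv [-0.001  0.001  0.007]
t 9.05 pos [ 0.5303 -0.0609  0.1295] rpy [-3.141  0.     1.02 ] F [-1.1 -0.2 -1.4] w 0.0263 shift [-1.3 -0.5  9.5] rv [-0.001  0.     0.007]
```

```bash
python3 -m jog '[[[-0.5,0,3,0,0,0,0.2],[0,0,3,0,0,0,0.2],[0,0,1,0,0,0,0.2],[0,0,0,0,0,0,0.2]]]' >/dev/null
python3 -c "from h import *; go(.5292,-.0618,.12,58)"
python3 -m jog '[[[0,0,1.5,0,0,0,0.2],[0,0,0,0,0,0,0.2]]]' >/dev/null
python3 -c "from h import *; go(.5292,-.0618,.12,58)"
```

```text
t 9.45 pos [ 0.5303 -0.0612  0.1227] rpy [-3.141  0.     1.02 ] F [-0.3 -0.3 -0.3] w 0.0262 shift [-1.  -0.6  2.7] rv [-0.     0.     0.008]
t 9.65 pos [ 0.5303 -0.0613  0.1213] rpy [-3.142  0.     1.02 ] F [-0.4 -0.7 -1.2] w 0.0258 shift [-1.  -0.7  1.3] rv [-0.     0.     0.007]
```

```bash
python3 -m jog '[[[0,0,1,0,0,0,0.2],[0,0,0,0,0,0,0.2]]]' >/dev/null
python3 -c "from h import *; go(.5292,-.0618,.12,58)"
python3 -m jog '[[[0,0,0.7,0,0,0,0.2],[0,0,0,0,0,0,0.2]]]' >/dev/null
python3 -c "from h import *; go(.5292,-.0618,.12,58)"
```

```text
t 9.85 pos [ 0.5303 -0.0613  0.1203] rpy [3.142 0.    1.02 ] F [-1.7 -0.5 -0.5] w 0.0259 shift [-1.  -0.7  0.3] rv [0.    0.    0.007]
t 10.05 pos [ 0.5304 -0.0613  0.1198] rpy [ 3.141 -0.     1.02 ] F [-1.3 -0.3  3.7] w 0.0261 shift [-1.  -0.8 -0.2] rv [ 0.    -0.     0.007]
```

The vial meets the cup floor at the expected height. I'll release it and rise.

```bash
python3 -m jog '[[[0,0,0,0,0,0,0.4],[0,0,0,0,0,0,0.5],[0,0,0,0,0,0,0.6],[0,0,0,0,0,0,0.6]]]' >/dev/null
python3 -m jog '[[[0,0,-10,0,0,0,0.6],[0,0,-25,0,0,0,0.6],[0,0,-35,0,0,0,0.6],[0,0,-40,0,0,0,0.6],[0,0,-30,0,0,0,0.6]]]' >/dev/null
python3 -m jog '[[[-20,0,0,0,0,0,0.3],[-35,0,0,0,0,0,0],[-45,0,0,0,0,0,0],[-45,0,0,0,0,0,0],[-20,0,0,0,0,0,0]]]'
python3 -c "
from h import *
go(.443,-.199,.12,58)
ims=[]
for n in ('side','top'):
  p=bot.grab_frame(n)
  for q in ('cup','black_vial_mid','paddle'):
    print(n,q,[np.round(d['xyz'],4).tolist() for d in bot.spot_point(q,p) if d['xyz'][1]<.1])
  u=pix(p,[.529,-.062,.05]).astype(int); print(u)
  c=p['img'][u[1]-50:u[1]+50,u[0]-50:u[0]+50]; ims.append(cv2.resize(c,(400,400),interpolation=cv2.INTER_CUBIC)[:,:,::-1])
cv2.imwrite('pics/c4.png',np.hstack(ims))
"
```

```text
clock: 11.45
position: [0.4416, -0.2049, 0.2607]
tool_rot: [3.141, 0.0, 1.016]
force: [1.0, 0.7, -0.1]
grip_width: -0.0
finger_force: 0.0
t 11.45 pos [ 0.4416 -0.2049  0.2607] rpy [3.141 0.    1.016] F [ 1.   0.7 -0.1] w -0.0 shift [  5.8  -2.  140.7] rv [0.001 0.    0.004]
side cup [[0.5306, -0.0625, 0.0156]]
side black_vial_mid [[0.5318, -0.0647, 0.0474]]
side paddle [[0.467, -0.1645, 0.0614], [0.5687, 0.0015, -0.0048]]
[311 188]
top cup [[0.531, -0.0615, 0.0208]]
top black_vial_mid [[0.5307, -0.0648, 0.0477]]
top paddle [[0.4644, -0.1631, 0.0639], [0.5307, -0.0655, 0.0472]]
[334 233]
```

View pics/c4.png

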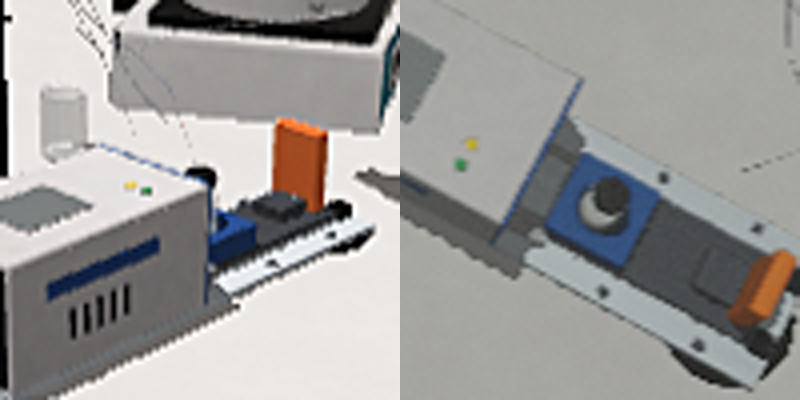

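The vial stands upright in the cup (cap at (610,195) in the top crop). The paddle is free at (765,290). Now I go down behind the paddle with the fingers closed.

```bash
python3 -m jog '[[[5,-2,25,0,0,0,0],[0,0,35,0,0,0,0],[0,0,40,0,0,0,0],[0,0,30,0,0,0,0],[0,0,8,0,0,0,0]]]' >/dev/null
python3 -m jog '[[[0,0,0,0,0,0,0]]]' >/dev/null
python3 -c "from h import *; go(.4595,-.1735,.12,58)"
```

```text
t 12.45 pos [ 0.4447 -0.1964  0.1213] rpy [-3.14e+00  1.00e-03  1.02e+00] F [ 1.2  0.8 -0. ] w 0.0 shift [27.2  0.6  1.3] rv [-0.002  0.001  0.008]
```

```bash
python3 -m jog '[[[8,0,0,0,0,0,0],[8,0,0,0,0,0,0],[4,0,0,0,0,0,0],[0,0,0,0,0,0,0]]]' >/dev/null
python3 -c "from h import *; go(.4595,-.1735,.12,58)"
for i in 1; do python3 -m jog '[[[1,0,0,0,0,0,0],[1,0,0,0,0,0,0],[1,0,0,0,0,0,0],[0,0,0,0,0,0,0]]]'  | sed -n 2,4p; done
python3 -m jog '[[[1,0,0,0,0,0,0],[1,0,0,0,0,0,0]]]' | sed -n 2,4p
python3 -m jog '[[[1,0,0,0,0,0,0],[0,0,0,0,0,0,0]]]' | sed -n 2,4p
```

```text
t 12.85 pos [ 0.4561 -0.1786  0.1223] rpy [ 3.141e+00 -1.000e-03  1.022e+00] F [ 0.9  0.6 -0.4] w 0.0 shift [6.1 0.2 2.3] rv [ 0.001 -0.001  0.009]
position: [0.4569, -0.177, 0.1217]
tool_rot: [-3.142, 0.0, 1.02]
force: [-0.8, 0.2, -1.5]
position: [0.4579, -0.1753, 0.1217]
tool_rot: [-3.142, 0.0, 1.02]
force: [1.4, -0.2, -0.5]
position: [0.4585, -0.1743, 0.1217]
tool_rot: [-3.142, -0.0, 1.02]
force: [0.2, -0.1, 0.3]
```

```bash
python3 -m jog '[[[1,0,0,0,0,0,0],[0,0,0,0,0,0,0]]]' | sed -n '2p;4p'
python3 -m jog '[[[1,0,0,0,0,0,0],[0,0,0,0,0,0,0]]]' | sed -n '2p;4p'
python3 -m jog '[[[1,0,0,0,0,0,0],[0,0,0,0,0,0,0]]]' | sed -n '2p;4p'
```

```text
position: [0.459, -0.1735, 0.1217]
force: [1.0, -1.3, -0.0]
position: [0.4596, -0.1726, 0.1217]
force: [-0.0, -0.4, 0.8]
position: [0.4601, -0.1717, 0.1217]
force: [-0.2, 0.4, -0.4]
```

```bash
python3 -m jog '[[[1,0,0,0,0,0,0],[0,0,0,0,0,0,0]]]' | sed -n '2p;4p'
python3 -m jog '[[[0.5,0,0,0,0,0,0],[0,0,0,0,0,0,0]]]' | sed -n '2p;4p'
```

```text
position: [0.4604, -0.1713, 0.1217]
force: [-2.2, -3.2, 1.1]
position: [0.4604, -0.1712, 0.1217]
force: [-4.0, -5.3, 1.2]
```

Contact is made, and the force builds by a few newtons per 0.5 mm, so I continue in small steps.

```bash
python3 -m jog '[[[0.5,0,0,0,0,0,0],[0,0,0,0,0,0,0]]]' | sed -n '2p;4p'
python3 -m jog '[[[0.3,0,0,0,0,0,0],[0,0,0,0,0,0,0]]]' | sed -n '2p;4p'
```

```text
position: [0.4605, -0.171, 0.1217]
force: [-3.4, -7.0, 1.9]
position: [0.4606, -0.1709, 0.1217]
force: [-5.3, -7.9, 2.0]
```

```bash
python3 -m jog '[[[0.3,0,0,0,0,0,0],[0,0,0,0,0,0,0]]]' | sed -n '2p;4p'
python3 -m jog '[[[0.3,0,0,0,0,0,0],[0,0,0,0,0,0,0]]]' | sed -n '2p;4p'
```

```text
position: [0.4608, -0.1707, 0.1217]
force: [-4.7, -9.0, 2.3]
position: [0.4609, -0.1704, 0.1217]
force: [-5.1, -7.6, 1.4]
```

```bash
python3 -m jog '[[[0.4,0,0,0,0,0,0],[0.5,0,0,0,0,0,0],[0.5,0,0,0,0,0,0],[0.5,0,0,0,0,0,0],[0.5,0,0,0,0,0,0]]]' | sed -n '2p;4p'
python3 -m jog '[[[0.6,0,0,0,0,0,0],[0.6,0,0,0,0,0,0],[0.6,0,0,0,0,0,0],[0.6,0,0,0,0,0,0],[0.6,0,0,0,0,0,0]]]' | sed -n '2p;4p'
```

```text
position: [0.4621, -0.1685, 0.1217]
force: [-5.7, -8.9, 2.6]
position: [0.4637, -0.166, 0.1217]
force: [-5.7, -9.2, 1.8]
```

```bash
python3 -m jog '[[[0.8,0,0,0,0,0,0],[0.8,0,0,0,0,0,0],[0.8,0,0,0,0,0,0],[0.8,0,0,0,0,0,0],[0.8,0,0,0,0,0,0]]]' | sed -n '2p;4p'
python3 -m jog '[[[0.8,0,0,0,0,0,0],[0.8,0,0,0,0,0,0],[0.8,0,0,0,0,0,0],[0.8,0,0,0,0,0,0],[0.8,0,0,0,0,0,0]]]' | sed -n '2p;4p'
```

```text
position: [0.4658, -0.1626, 0.1217]
force: [-4.8, -10.3, 1.5]
position: [0.468, -0.1592, 0.1217]
force: [-5.7, -10.6, 0.3]
```

```bash
python3 -m jog '[[[1,0,0,0,0,0,0],[1,0,0,0,0,0,0],[1,0,0,0,0,0,0],[1,0,0,0,0,0,0],[1,0,0,0,0,0,0]]]' | sed -n '2p;4p'
python3 -m jog '[[[1,0,0,0,0,0,0],[1,0,0,0,0,0,0],[1,0,0,0,0,0,0],[1,0,0,0,0,0,0],[1,0,0,0,0,0,0]]]' | sed -n '1,2p;4p'
```

```text
position: [0.4706, -0.155, 0.1217]
force: [-5.5, -11.0, 1.8]
clock: 18.45
position: [0.4733, -0.1508, 0.1217]
force: [-4.5, -10.5, 0.1]
```

```bash
python3 -m jog '[[[1,0,0,0,0,0,0],[1,0,0,0,0,0,0],[1,0,0,0,0,0,0],[1,0,0,0,0,0,0],[1,0,0,0,0,0,0]]]' | sed -n '2p;4p'
python3 -m jog '[[[1,0,0,0,0,0,0],[1,0,0,0,0,0,0],[1,0,0,0,0,0,0],[1,0,0,0,0,0,0],[1,0,0,0,0,0,0]]]' | sed -n '1,2p;4p'
python3 -c "from h import *; go(.4605,-.171,.12,58); d=bot.observe()['position'][:2]-np.array([.4606,-.1711]); print(d@[.5299,.848], d@[-.848,.5299])"
```

```text
position: [0.4759, -0.1466, 0.1217]
force: [-4.0, -10.9, 0.4]
clock: 19.45
position: [0.4786, -0.1423, 0.1217]
force: [-3.9, -10.3, 0.7]
t 19.45 pos [ 0.4786 -0.1423  0.1217] rpy [3.141e+00 2.000e-03 1.018e+00] F [ -3.9 -10.3   0.7] w -0.0002 shift [-33.9  -0.4   1.8] rv [0.001 0.002 0.006]
0.03396203020065203 -2.5734599334471806e-05
```

```bash
python3 -m jog '[[[0.8,0,0,0,0,0,0],[0.8,0,0,0,0,0,0],[0.8,0,0,0,0,0,0],[0.8,0,0,0,0,0,0],[0.8,0,0,0,0,0,0]]]' | sed -n '2p;4p'
python3 -m jog '[[[0.8,0,0,0,0,0,0],[0.8,0,0,0,0,0,0],[0.8,0,0,0,0,0,0],[0.8,0,0,0,0,0,0],[0.8,0,0,0,0,0,0]]]' | sed -n '2p;4p'
python3 -m jog '[[[0.8,0,0,0,0,0,0],[0.8,0,0,0,0,0,0],[0.8,0,0,0,0,0,0],[0.8,0,0,0,0,0,0],[0.8,0,0,0,0,0,0]]]' | sed -n '2p;4p'
```

```text
position: [0.4813, -0.1379, 0.1218]
force: [0.3, -4.3, -0.5]
position: [0.4833, -0.1341, 0.1217]
force: [1.4, -4.7, 0.9]
position: [0.4853, -0.1307, 0.1217]
force: [-0.5, -3.6, 1.8]
```

```bash
python3 -m jog '[[[0.8,0,0,0,0,0,0],[0.8,0,0,0,0,0,0],[0.8,0,0,0,0,0,0],[0.8,0,0,0,0,0,0],[0.8,0,0,0,0,0,0]]]' | sed -n '2p;4p'
python3 -m jog '[[[0.8,0,0,0,0,0,0],[0.8,0,0,0,0,0,0],[0.8,0,0,0,0,0,0],[0.8,0,0,0,0,0,0],[0.8,0,0,0,0,0,0]]]' | sed -n '1,2p;4p'
```

```text
position: [0.4874, -0.1272, 0.1217]
force: [0.5, -3.6, 1.2]
clock: 21.95
position: [0.4895, -0.1239, 0.1217]
force: [0.5, -4.7, 1.1]
```

It broke free after about 37 mm, and the force dropped to about 4 N. That leaves at least 40 mm before the earliest possible stop.

```bash
python3 -m jog '[[[1,0,0,0,0,0,0],[1.3,0,0,0,0,0,0],[1.5,0,0,0,0,0,0],[1.5,0,0,0,0,0,0],[1.5,0,0,0,0,0,0]]]' | sed -n '2p;4p'
python3 -m jog '[[[1.5,0,0,0,0,0,0],[1.5,0,0,0,0,0,0],[1.5,0,0,0,0,0,0],[1.5,0,0,0,0,0,0],[1.5,0,0,0,0,0,0]]]' | sed -n '2p;4p'
python3 -m jog '[[[1.5,0,0,0,0,0,0],[1.5,0,0,0,0,0,0],[1.5,0,0,0,0,0,0],[1.5,0,0,0,0,0,0],[1.5,0,0,0,0,0,0]]]' | sed -n '2p;4p'
python3 -m jog '[[[1.5,0,0,0,0,0,0],[1.5,0,0,0,0,0,0],[1.2,0,0,0,0,0,0],[1,0,0,0,0,0,0],[0.7,0,0,0,0,0,0]]]' | sed -n '2p;4p'
python3 -c "
from h import *
go(.4605,-.171,.12,58); d=bot.observe()['position'][:2]-np.array([.4606,-.1711]); print(d@[.5299,.848], d@[-.848,.5299])
ims=[]
for n in ('side','top'):
  p=bot.grab_frame(n)
  for q in ('cup','black_vial_mid','paddle'):
    print(n,q,[np.round(d['xyz'],4).tolist() for d in bot.spot_point(q,p) if d['xyz'][1]<.1])
  u=pix(p,[.529,-.062,.05]).astype(int)
  c=p['img'][u[1]-50:u[1]+50,u[0]-50:u[0]+50]; ims.append(cv2.resize(c,(400,400),interpolation=cv2.INTER_CUBIC)[:,:,::-1])
cv2.imwrite('pics/c5.png',np.hstack(ims))
"
```

```text
position: [0.4931, -0.118, 0.1217]
force: [-0.3, -4.2, 0.8]
position: [0.4971, -0.1116, 0.1217]
force: [0.8, -4.6, 0.8]
position: [0.501, -0.1052, 0.1217]
force: [0.4, -3.8, 1.4]
position: [0.5041, -0.1002, 0.1217]
force: [0.8, -4.1, -0.1]
t 23.95 pos [ 0.5041 -0.1002  0.1217] rpy [ 3.142 -0.     1.02 ] F [ 0.8 -4.1 -0.1] w 0.0001 shift [-83.1  -0.1   1.7] rv [ 0.    -0.     0.008]
0.08314059513688236 0.0006935046831694113
side cup []
side black_vial_mid []
side paddle [[0.5107, -0.0942, 0.0569]]
top cup [[0.5737, 0.0103, 0.0195]]
top black_vial_mid []
top paddle [[0.5092, -0.0909, 0.0649]]
```

View pics/c5.png

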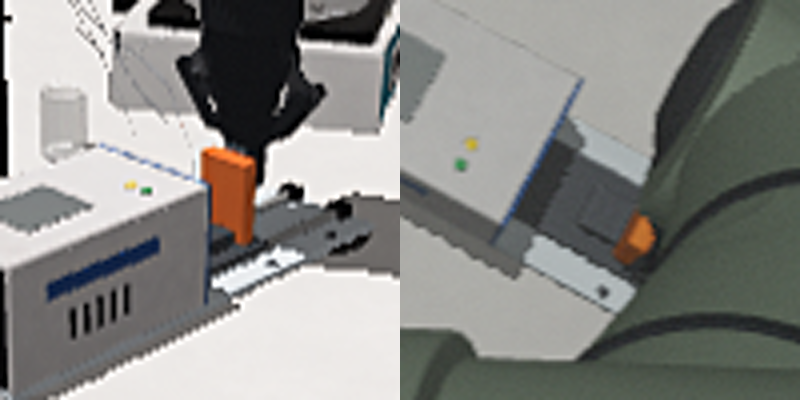

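The vial has entered the chamber and the paddle is 30 to 40 mm short of the mouth. From here I creep, with a check on the push force between calls.

```bash
cat > chk.py <<'E'
from h import *
import sys
s=bot.observe(); d=np.array(s['position'][:2])-[.4606,-.1711]; f=-np.dot(s['force'][:2],[.5299,.848])
print(round(s['clock'],2),'travel',round(1000*d@[.5299,.848],2),'push',round(f,1)); sys.exit(f>5.2)
E
set -e
python3 -m jog '[[[0.6,0,0,0,0,0,0],[0.6,0,0,0,0,0,0],[0.6,0,0,0,0,0,0],[0.6,0,0,0,0,0,0],[0.6,0,0,0,0,0,0]]]' >/dev/null; python3 chk.py
python3 -m jog '[[[0.6,0,0,0,0,0,0],[0.6,0,0,0,0,0,0],[0.6,0,0,0,0,0,0],[0.6,0,0,0,0,0,0],[0.6,0,0,0,0,0,0]]]' >/dev/null; python3 chk.py
python3 -m jog '[[[0.5,0,0,0,0,0,0],[0.5,0,0,0,0,0,0],[0.5,0,0,0,0,0,0],[0.5,0,0,0,0,0,0],[0.5,0,0,0,0,0,0]]]' >/dev/null; python3 chk.py
python3 -m jog '[[[0.5,0,0,0,0,0,0],[0.5,0,0,0,0,0,0],[0.5,0,0,0,0,0,0],[0.5,0,0,0,0,0,0],[0.5,0,0,0,0,0,0]]]' >/dev/null; python3 chk.py
python3 -m jog '[[[0.5,0,0,0,0,0,0],[0.5,0,0,0,0,0,0],[0.5,0,0,0,0,0,0],[0.5,0,0,0,0,0,0],[0.5,0,0,0,0,0,0]]]' >/dev/null; python3 chk.py
```

```text
24.85 travel 86.02 push 3.9False
```

```bash
sed -i 's/sys.exit(f>5.2)/sys.exit(int(f>5.2))/' chk.py
set -e
python3 -m jog '[[[0.6,0,0,0,0,0,0],[0.6,0,0,0,0,0,0],[0.6,0,0,0,0,0,0],[0.6,0,0,0,0,0,0],[0.6,0,0,0,0,0,0]]]' >/dev/null; python3 chk.py
python3 -m jog '[[[0.5,0,0,0,0,0,0],[0.5,0,0,0,0,0,0],[0.5,0,0,0,0,0,0],[0.5,0,0,0,0,0,0],[0.5,0,0,0,0,0,0]]]' >/dev/null; python3 chk.py
python3 -m jog '[[[0.5,0,0,0,0,0,0],[0.5,0,0,0,0,0,0],[0.5,0,0,0,0,0,0],[0.5,0,0,0,0,0,0],[0.5,0,0,0,0,0,0]]]' >/dev/null; python3 chk.py
python3 -m jog '[[[0.5,0,0,0,0,0,0],[0.5,0,0,0,0,0,0],[0.5,0,0,0,0,0,0],[0.5,0,0,0,0,0,0],[0.5,0,0,0,0,0,0]]]' >/dev/null; python3 chk.py
python3 -m jog '[[[0.5,0,0,0,0,0,0],[0.5,0,0,0,0,0,0],[0.5,0,0,0,0,0,0],[0.5,0,0,0,0,0,0],[0.5,0,0,0,0,0,0]]]' >/dev/null; python3 chk.py
python3 -m jog '[[[0.5,0,0,0,0,0,0],[0.5,0,0,0,0,0,0],[0.5,0,0,0,0,0,0],[0.5,0,0,0,0,0,0],[0.5,0,0,0,0,0,0]]]' >/dev/null; python3 chk.py
python3 -m jog '[[[0.5,0,0,0,0,0,0],[0.5,0,0,0,0,0,0],[0.5,0,0,0,0,0,0],[0.5,0,0,0,0,0,0],[0.5,0,0,0,0,0,0]]]' >/dev/null; python3 chk.py
python3 -m jog '[[[0.5,0,0,0,0,0,0],[0.5,0,0,0,0,0,0],[0.5,0,0,0,0,0,0],[0.5,0,0,0,0,0,0],[0.5,0,0,0,0,0,0]]]' >/dev/null; python3 chk.py
```

```text
25.35 travel 89.06 push 3.9
25.85 travel 91.56 push 3.6
26.35 travel 94.07 push 2.8
26.85 travel 96.59 push 3.6
27.35 travel 99.06 push 3.9
27.85 travel 101.58 push 3.2
28.35 travel 104.05 push 3.2
28.85 travel 106.57 push 3.2
```

```bash
set -e
python3 -m jog '[[[0.5,0,0,0,0,0,0],[0.5,0,0,0,0,0,0],[0.5,0,0,0,0,0,0],[0.5,0,0,0,0,0,0],[0.5,0,0,0,0,0,0]]]' >/dev/null; python3 chk.py
python3 -m jog '[[[0.5,0,0,0,0,0,0],[0.5,0,0,0,0,0,0],[0.5,0,0,0,0,0,0],[0.5,0,0,0,0,0,0],[0.5,0,0,0,0,0,0]]]' >/dev/null; python3 chk.py
python3 -m jog '[[[0.5,0,0,0,0,0,0],[0.5,0,0,0,0,0,0],[0.5,0,0,0,0,0,0],[0.5,0,0,0,0,0,0],[0.5,0,0,0,0,0,0]]]' >/dev/null; python3 chk.py
python3 -m jog '[[[0.5,0,0,0,0,0,0],[0.5,0,0,0,0,0,0],[0.5,0,0,0,0,0,0],[0.5,0,0,0,0,0,0],[0.5,0,0,0,0,0,0]]]' >/dev/null; python3 chk.py
python3 -m jog '[[[0.5,0,0,0,0,0,0],[0.5,0,0,0,0,0,0],[0.5,0,0,0,0,0,0],[0.5,0,0,0,0,0,0],[0.5,0,0,0,0,0,0]]]' >/dev/null; python3 chk.py
python3 -m jog '[[[0.5,0,0,0,0,0,0],[0.5,0,0,0,0,0,0],[0.5,0,0,0,0,0,0],[0.5,0,0,0,0,0,0],[0.5,0,0,0,0,0,0]]]' >/dev/null; python3 chk.py
python3 -m jog '[[[0.5,0,0,0,0,0,0],[0.5,0,0,0,0,0,0],[0.5,0,0,0,0,0,0],[0.5,0,0,0,0,0,0],[0.5,0,0,0,0,0,0]]]' >/dev/null; python3 chk.py
python3 -m jog '[[[0.5,0,0,0,0,0,0],[0.5,0,0,0,0,0,0],[0.5,0,0,0,0,0,0],[0.5,0,0,0,0,0,0],[0.5,0,0,0,0,0,0]]]' >/dev/null; python3 chk.py
```

```text
29.35 travel 109.07 push 4.5
29.85 travel 111.59 push 4.0
30.35 travel 114.08 push 3.0
30.85 travel 116.6 push 2.6
31.35 travel 119.08 push 4.2
31.85 travel 121.56 push 3.0
32.35 travel 124.07 push 2.9
32.85 travel 126.59 push 3.4
```

```bash
set -e
python3 -m jog '[[[0.5,0,0,0,0,0,0],[0.5,0,0,0,0,0,0],[0.5,0,0,0,0,0,0],[0.5,0,0,0,0,0,0],[0.5,0,0,0,0,0,0]]]' >/dev/null; python3 chk.py
python3 -m jog '[[[0.5,0,0,0,0,0,0],[0.5,0,0,0,0,0,0],[0.5,0,0,0,0,0,0],[0.5,0,0,0,0,0,0],[0.5,0,0,0,0,0,0]]]' >/dev/null; python3 chk.py
python3 -m jog '[[[0.5,0,0,0,0,0,0],[0.5,0,0,0,0,0,0],[0.5,0,0,0,0,0,0],[0.5,0,0,0,0,0,0],[0.5,0,0,0,0,0,0]]]' >/dev/null; python3 chk.py
python3 -m jog '[[[0.5,0,0,0,0,0,0],[0.5,0,0,0,0,0,0],[0.5,0,0,0,0,0,0],[0.5,0,0,0,0,0,0],[0.5,0,0,0,0,0,0]]]' >/dev/null; python3 chk.py
```

```text
33.35 travel 128.85 push 4.9
33.85 travel 131.29 push 5.0
34.35 travel 132.63 push 14.7
```

```bash
python3 -m jog '[[[0,0,0,0,0,0,0],[0,0,0,0,0,0,0]]]' >/dev/null; python3 chk.py
python3 -m jog '[[[0.3,0,0,0,0,0,0],[0,0,0,0,0,0,0]]]' >/dev/null; python3 chk.py
```

```text
34.55 travel 132.65 push 12.0
34.75 travel 132.7 push 13.6
```

The stop is solid: pushing 0.3 mm further only raised the force. The carriage is fully home, so I back off and rise.

```bash
python3 -m jog '[[[-2,0,0,0,0,0,0],[-6,0,0,0,0,0,0],[-12,0,0,0,0,0,0],[-20,0,0,0,0,0,0],[-20,0,0,0,0,0,0]]]' >/dev/null
python3 -m jog '[[[0,0,-20,0,0,0,0],[0,0,-40,0,0,0,0],[0,0,-40,0,0,0,0],[-30,0,-20,0,0,0,0],[-30,0,0,0,0,0,0]]]'
python3 -m jog '[[[-40,0,0,0,0,0,0],[-40,0,0,0,0,0,0],[-40,0,0,0,0,0,0],[-20,0,0,0,0,0,0],[0,0,0,0,0,0,0]]]'
python3 -c "
from h import *
ims=[]
for n in ('side','top'):
  p=bot.grab_frame(n)
  for q in ('cup','black_vial_mid','paddle'):
    print(n,q,[np.round(d['xyz'],4).tolist() for d in bot.spot_point(q,p) if d['xyz'][1]<.1])
  u=pix(p,[.529,-.062,.05]).astype(int)
  c=p['img'][u[1]-50:u[1]+50,u[0]-50:u[0]+50]; ims.append(cv2.resize(c,(400,400),interpolation=cv2.INTER_CUBIC)[:,:,::-1])
cv2.imwrite('pics/c6.png',np.hstack(ims))
"
```

```text
clock: 35.75
position: [0.4681, -0.1596, 0.244]
tool_rot: [3.138, -0.002, 1.021]
force: [0.5, -1.5, -1.6]
grip_width: 0.0002
finger_force: 0.0
clock: 36.25
position: [0.3924, -0.2806, 0.2419]
tool_rot: [3.141, 0.0, 1.015]
force: [0.9, 0.0, -0.4]
grip_width: -0.0004
finger_force: 0.0
side cup []
side black_vial_mid [[0.684, -0.2639, -0.0019]]
side paddle []
top cup [[0.5672, 0.0013, -0.0008]]
top black_vial_mid []
top paddle [[0.5356, -0.0508, 0.0642]]
```

View pics/c6.png

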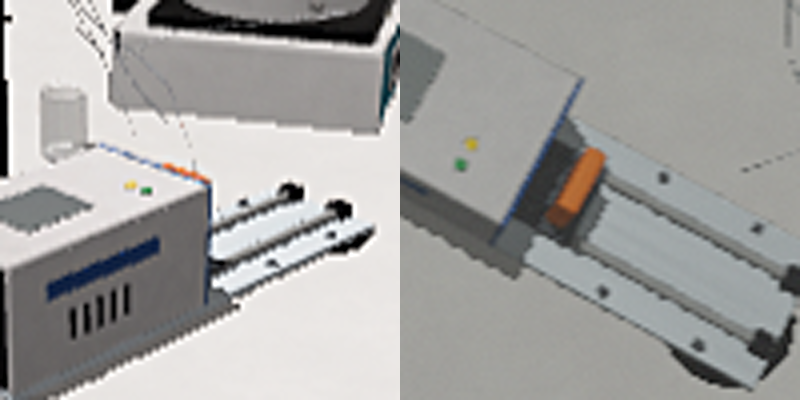

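The paddle stands just outside the chamber mouth (top crop (577,185)), the robot is clear, and the beaker is where it was.

```bash
python3 -c "from h import *; print(bot.job_done())"
```

```text
the job is handed in; nothing more can be done
None
```

I stood the black-capped vial in the cup and eased the carriage home against its hidden stop, with push readings no higher than about 15 N; the vial stood upright when last visible, before the chamber hid it, and the job is handed in at about 36 s.

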